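# Load the wash basket and crack the wash tank's lid

### The arm

A 7-joint arm with a two-finger parallel gripper is mounted at the origin on the work surface. World frame = base frame: x ahead of the robot, y to its left, z up, the work surface at z = 0. Lengths are in m, angles in degrees, forces in N, time in s.
With the tool pointing down it reaches from about 0.425 to 0.875 m from the base axis. Payload 4.7 kg.
Tool frame: the origin (TCP) lies at the centre of the arm's flange, where the gripper is bolted on; the fingertips stand 182 mm ahead of it and the grasp point (between the pads) lies 164 mm ahead of it; z points along the fingers, y is the line along which they close (so a half turn about z gives the same grasp; the last joint's range is limited). The gripper opens to 87 mm and grips with 3 to 60 N. Pads are 19 mm wide; open, the fingers measure 117 mm over their backs; the gripper's body (75 mm by 190 mm) begins 51 mm behind the grasp point.
Start: joints at [69.276, 18.392, -4.016, 83.108, 1.295, 78.541, -3.26], TCP at [0.239, -0.605, 0.405] pointing down, gripper open.
Joint ranges: [-163.93, 163.93], [-17.29, 119.83], [-79.2, 71.16], [3.27, 140.29], [-89.18, 269.18], [5.43, 117.66], [-154.24, 154.24]. Speed limits (degrees/s): [147.25, 147.25, 180, 180, 180, 180, 180].

### API

Orientations are given as [roll, pitch, yaw] about the fixed x, y, z axes, in that order (R = Rz(yaw) Ry(pitch) Rx(roll)).
In Python, from cell import env gives the robot as it stands. The module is installed in compiled form; this text tells all that it offers.
- The arm moves only by the tool step_arm, never from a script. Its argument "steps" is one flat list of numbers, 5 for each row, row after row: the opening, from 0 (shut) to 1 (fully open), then the shift along the tool's x, y, z in mm, then the turn about the tool's z in degrees. In form: [grip, dx, dy, dz, roll, grip, dx, dy, dz, roll, ...]. A call has 1 to 12 rows; each row shifts and turns the commanded pose from where the row before left it, along the tool's axes as they then stand; what a row does not reach is not made up. A row lasts 1/8 s, in which the tool goes at most 62.5 mm and 10.7 degrees, less where a joint would pass 70% of its speed; a pose out of reach is approached as far as the arm can. A call with a gripper value outside its range is refused whole. The fingers move at their own pace and stop on an object; "grip_force" is the grip in N (left out, the last holds). Time passes only in rows, so rows that do not move let the fingers close. It gives the time, the measured TCP pose, the force, the opening and the grip force at its end, in the units of the state.
- env.get_obs(): the state, without advancing time (a new reading comes with each control period).
- env.read_camera(name): name is "scene" or "top"; returns a dict with "image" (400x640x3 uint8, red, green, blue), "camera_matrix" (3x3 intrinsics, pixels), "R" (3x3) and "t" (3): a world point X has camera coordinates R X + t. Camera axes: x right, y down, z forward; pixel columns grow to the right and rows downward; lengths in m; the calibration is good to about 2 mm. A picture is of the moment at which its call begins. There is no depth.
- env.sign_off(): hands the job in; it is judged then, once.
The state is a dict: "time_s": time; "qpos": joint angles; "joint_velocities": joint speeds; "effort": joint torques, N m; "tool_pos": TCP position; "tool_rot": TCP orientation; "force": force on the tool from outside, world axes, zero at the start; "wrist_torque": the same for the moment, N m; "grip_width": finger opening in m; "grasp_force": force on a finger pad.
Only numpy, scipy, OpenCV 4.12 (cv2) and the standard library are available. Lean on these libraries where they do the work, as an engineer would, in place of code of your own. Each camera call takes 0.05 s, during which the arm holds its last target. There are 200 camera calls.

### The job

Get a wash load ready: with the scoop, scoop at least four of the six ground balls out of the blue pan into the wire basket (not the red tin) without handling or spilling any, and set the scoop down level in the pan or on the bench. Then take the wash tank's lid by its handle, pull it straight up out of its sticky seal and keep it hovering level over the mouth, just clear, about 30 mm above the rim, without letting it fly up, so that the vapour can clear: finish while still holding it there. Leave everything else on the bench as it stands.

Things in the scene. Friction and masses are not known exactly. Their poses are not given: they have to be found in the camera images.
- pan: navy sheet-steel trough fixed to the bench; origin under its centre. Inside floor 180 x 96 mm (x -90..90, y -48..48), 4 mm above the bench. Long sides upright, 2.5 mm thick, 40 mm high; ends slope outward at 60 degrees to the floor, from the floor's ends to x = -111 and +111, 40 mm high. Balls start in its +x half, the scoop lies in its -x half with its mouth toward +x
- scoop: loose aluminium scoop, 160 g, level in the pan. Origin under its flat bottom's centre. Bowl 66 mm long (x -33..33), 88 wide (84 inside), 2 mm sheet; back wall 32 mm high at x -33, sides 30 mm high behind x +7 and 16 before it, open mouth with flat lip at x +33. Round black handle, 20 mm diameter, slopes up and back at 38 degrees from (x -50, z 56) to (x -112, z 104)
- scoop_grip (a point): point on the axis of the scoop's black handle, half way along it, where to pinch it across (fingers closing along the scoop's y): 81 mm behind the scoop's origin (x = -81) and 80 mm above its underside; axes as the scoop's
- basket: loose round wire-mesh wash basket, bright steel, 350 g, open top, 116 mm outside diameter, 60 mm high, wall 3 mm, floor 5 mm. Origin under its centre. The scooped balls go in here
- basket_mid (a point): middle of the inside of the wash basket, on its axis, 26 mm above its underside
- tank: fixed round teal dip-wash tank, 204 mm outside diameter, rim 150 mm above the bench; origin under its centre; drain cock and dial on its -x side, a small carrying ear on each side (+y, -y)
- tank_rim (a point): centre of the tank's mouth, at the level of its rim, 150 mm above the bench
- lid: loose round steel lid seated in the tank's mouth, 214 mm diameter, 0.42 kg. Origin on its axis, at the underside of its flange, which rests on the rim when shut; a plug reaches 21 mm below. A bead on the plug is caught under a rubber lip seal: a straight upward pull must pass 15 to 22 N, met 4 to 5 mm up; then it gives way, and from about 15 mm up only the lid's weight is left
- lid_handle (a point): middle of the lid's black handle bar, on the lid's axis: round, 14 mm diameter, 100 mm long, along the lid's y, 36 mm above the flange's underside and 28 mm above the lid's top face, on a post at each end
- ball0: loose ground steel ball, 20 mm diameter, 33 g, lying in the pan; origin at its centre
- ball1: loose ground steel ball, 20 mm diameter, 33 g, lying in the pan; origin at its centre
- ball2: loose ground steel ball, 20 mm diameter, 33 g, lying in the pan; origin at its centre
- ball3: loose ground steel ball, 20 mm diameter, 33 g, lying in the pan; origin at its centre
- ball4: loose ground steel ball, 20 mm diameter, 33 g, lying in the pan; origin at its centre
- ball5: loose ground steel ball, 20 mm diameter, 33 g, lying in the pan; origin at its centre
- reject_tin: loose red round reject tin, 100 mm diameter, 55 mm high, open, two dark balls fixed inside; not to be used, leave it alone; origin under its centre; a bystander
- brush_cup: loose dark steel cup with brushes, 72 mm diameter, 95 mm high (about 165 with the brushes); origin under its centre; a bystander
- v_block: loose steel V-block with a dark roller lying in it, 70 x 45 x 48 mm; origin under its centre; a bystander
- oil_can: loose green oil can with a brass spout, 60 mm diameter, 88 mm high (150 with the spout); origin under its centre; a bystander
- wheel_fixture: loose navy hand fixture with yellow knobs, 155 x 30 mm, up to 42 mm high; origin under its centre; a bystander
There are look-alikes about, which are no part of the job. What is shaped like the scoop but orange or purple is not meant. What is shaped like the lid but pink is not meant.

How it is judged:
By the outcome, as a careful person would: the job done as asked, in the order asked, and still so for the second after the job is handed in, while the arm keeps its last pose, push and grip.
It also fails if it takes over 64 s, if anything falls off the work surface, if the arm or the gripper's body presses on something with over 40 N, if the wrist force passes 120 N, or if a joint passes its speed limit or range.

## Working session

There is one attempt and no reset: what is moved stays moved. The work goes in short steps, Python scripts to look and compute and a tool call to move; the robot and the scene stay as the last step left them, time stands still between calls to the robot, and variables do not carry over. Pictures are saved under pics/ and viewed, at most 10 in all, crops included, and the job is handed in when it is done.

Besides the shell and the picture viewer there is one more tool, called after ">>>" by a JSON object that holds its "fn" and its "kwargs", one argument or row to a line. step_arm: Moves the arm, as the interface text tells. Its arguments: {"type":"object","properties":{"steps":{"type":"array","items":{"type":"number"}},"grip_force":{"type":"number"}},"required":["steps"]}

```bash
mkdir -p pics
cat > h.py <<'E'
import numpy as np, cv2
from scipy.spatial.transform import Rotation as Ro
from cell import env
def cam(n):
    d=env.read_camera(n); return d
def ray(d,u,v,z):
    K,R,t=np.array(d["camera_matrix"]),np.array(d["R"]),np.array(d["t"])
    c=-R.T@t; r=R.T@np.linalg.inv(K)@np.array([u,v,1.]); return c+r*(z-c[2])/r[2]
def proj(d,X):
    p=np.array(d["camera_matrix"])@(np.array(d["R"])@np.array(X)+np.array(d["t"])); return p[:2]/p[2]
def save(im,n): cv2.imwrite("pics/"+n,cv2.cvtColor(im,cv2.COLOR_RGB2BGR))
E
python3 - <<'E'
from h import *
a=cam("scene");b=cam("top")
for n,d in(("scene",a),("top",b)):
    save(d["image"],n+"0.png"); R=np.array(d["R"]);print(n,-R.T@np.array(d["t"]),R[2],np.array(d["camera_matrix"])[0])
o=env.get_obs();print({k:np.round(v,3) for k,v in o.items()})
E
```

```text
scene [ 0.95711483 -0.73216633  1.11527086] [-0.32707602  0.56703111 -0.7559742 ] [380.27625567   0.         316.72160745]
top [ 0.38352217 -0.0258039   1.4341698 ] [ 0.11329474  0.02387395 -0.99327455] [407.16588451   0.         318.85282775]
{'time_s': np.float64(0.1), 'qpos': array([69.276, 18.435, -4.017, 83.169,  1.296, 78.542, -3.26 ]), 'joint_velocities': array([-0.041, -0.152,  0.043, -0.183, -0.023,  0.122, -0.059]), 'effort': array([ 0.0000e+00, -4.9257e+01, -4.0500e-01, -3.1340e+01, -6.4000e-02,
        4.0000e-02,  0.0000e+00]), 'tool_pos': array([ 0.238, -0.604,  0.404]), 'tool_rot': array([-1.7990e+02,  6.0000e-03,  2.1535e+01]), 'force': array([-0.236, -0.609, -0.303]), 'wrist_torque': array([-0.022, -0.049, -0.019]), 'grasp_force': np.float64(0.0), 'grip_width': np.float64(0.087)}
```

View pics/scene0.png

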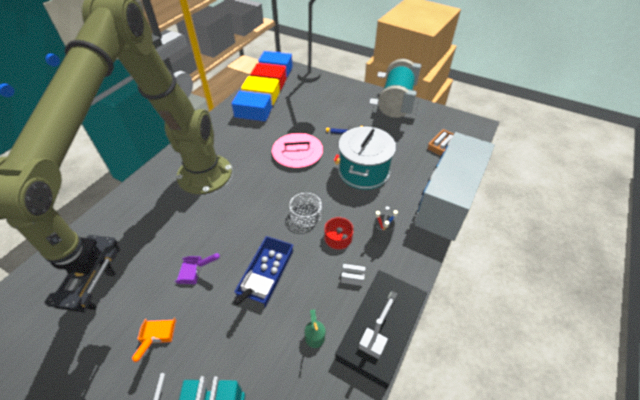

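View pics/top0.png

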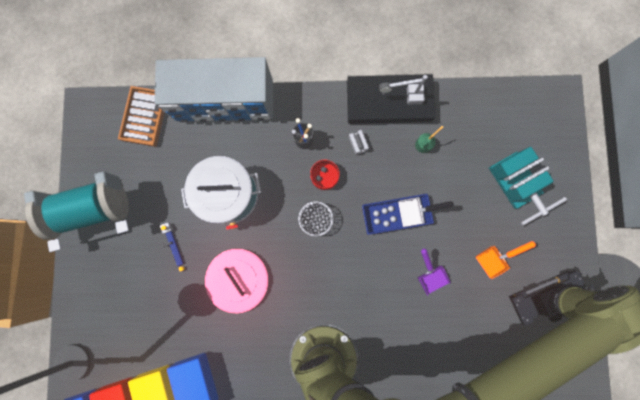

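Scene view: the navy pan is at (265,272), with the bright scoop at (258,287) and its black handle toward (240,297). The basket is at (305,210), the teal tank with its steel lid at (367,150). Top view: pan (400,213), scoop bowl (411,211) with its handle to the right at (443,207), basket (316,218), tank lid (218,189) with bar along the image's horizontal.
Possible confusions:
- **Scoop:** orange (495,262), purple (433,275), and a pale thing on the black plate (408,90). I choose the one in the pan (411,211).
- **Lid:** pink (236,281). I choose the steel one (218,189).
- **Basket:** red tin (325,175). I choose the mesh one (316,218).

```bash
cat > m.py <<'E'
from h import *
b=cam("top");a=cam("scene")
def blob(mask,seed=None,mn=20):
    n,l,s,c=cv2.connectedComponentsWithStats(mask.astype(np.uint8))
    return [(i,s[i],c[i]) for i in range(1,n) if s[i][4]>=mn],l
def show(d,x0,y0,x1,y1,k): return cv2.resize(d["image"][y0:y1,x0:x1],None,fx=k,fy=k,interpolation=cv2.INTER_CUBIC)
c1=show(b,290,150,470,250,4)      # 720x400
save(c1,"crop_top.png")
c2=show(a,215,180,355,320,4); save(c2,"crop_scene.png")
for n,d,roi in(("top",b,(350,185,470,245)),("scene",a,(225,230,305,315))):
    x0,y0,x1,y1=roi; im=d["image"][y0:y1,x0:x1]; hsv=cv2.cvtColor(im,cv2.COLOR_RGB2HSV)
    navy=((hsv[...,0]>105)&(hsv[...,0]<130)&(hsv[...,1]>110)).astype(np.uint8)
    cs,_=cv2.findContours(navy,cv2.RETR_EXTERNAL,cv2.CHAIN_APPROX_NONE); pts=np.vstack([c[:,0] for c in cs if len(c)>15])
    P=np.array([ray(d,u+x0,v+y0,.04)[:2] for u,v in pts]).astype(np.float32)
    r=cv2.minAreaRect(P*1000);print(n,"pan rim rect mm",np.round(r[0],1),np.round(r[1],1),round(r[2],1))
    wh=((hsv[...,2]>170)&(hsv[...,1]<60)); bl,l=blob(wh,mn=4)
    for i,s,c in bl: print("  bright",s,np.round(c+[x0,y0],1),np.round(ray(d,c[0]+x0,c[1]+y0,.016)[:2]*1000,0))
# lid
im=b["image"];hsv=cv2.cvtColor(im,cv2.COLOR_RGB2HSV);sub=hsv[140:235,170:270]
bl,l=blob((sub[...,2]>130)&(sub[...,1]<50),mn=400)
for i,s,c in bl:
    cs,_=cv2.findContours((l==i).astype(np.uint8),cv2.RETR_EXTERNAL,cv2.CHAIN_APPROX_NONE)
    P=np.array([ray(b,u+170,v+140,.158)[:2] for u,v in max(cs,key=len)[:,0]]).astype(np.float32)*1000
    print("lid",s,cv2.fitEllipse(P))
bl,l=blob((sub[...,2]<90),mn=30)
for i,s,c in bl: print(" dark",s,c+[170,140],ray(b,c[0]+170,c[1]+140,.186)*1000)
E
python3 m.py
```

```text
top pan rim rect mm [ 486.2 -260.3] [101.6 226.6] 8.5
  bright [ 48  13  27  29 568] [410.7 212.1] [ 494. -310.]
  bright [38 21  5  5 21] [390. 208.] [ 509. -239.]
  bright [32 23  4  5 17] [383.6 210.1] [ 502. -217.]
  bright [23 26  5  5 19] [375.2 213. ] [ 492. -187.]
  bright [40 31  5  6 20] [392.2 218.5] [ 472. -245.]
  bright [24 34  5  5 19] [375.8 220.8] [ 465. -189.]
  bright [33 36  5  5 19] [385.2 223. ] [ 457. -221.]
scene pan rim rect mm [ 491.4 -262.1] [111.8 231.9] 9.0
  bright [44 20  6  5 21] [271.8 252.1] [ 464. -189.]
  bright [51 23  6  5 20] [278.6 255.3] [ 492. -189.]
  bright [37 26  6  5 19] [264.5 258.2] [ 456. -222.]
  bright [48 31  6  4 19] [275.8 262.7] [ 500. -217.]
  bright [36 34  6  4 20] [263.8 265.6] [ 471. -247.]
  bright [47 37  5  4 19] [273.9 268.6] [ 506. -239.]
  bright [ 16  42  33  23 455] [257.9 283.2] [ 491. -309.]
lid [  10   15   72   70 3668] ((566.915771484375, 330.75091552734375), (217.6537628173828, 224.59776306152344), 28.581056594848633)
 dark [ 68  26  32  63 911] [259.62568606 199.79473106] [526.44221665 187.70628435 186.        ]
 dark [29 46 33  4 77] [215.38961039 187.54545455] [567.31585933 326.18415311 186.        ]
 dark [ 66  55  20  25 114] [247.96491228 207.28947368] [503.75503948 223.87744775 186.        ]
 dark [ 1 84  6 11 41] [173.14634146 228.58536585] [441.6856887  455.77886428 186.        ]
```

View pics/crop_top.png

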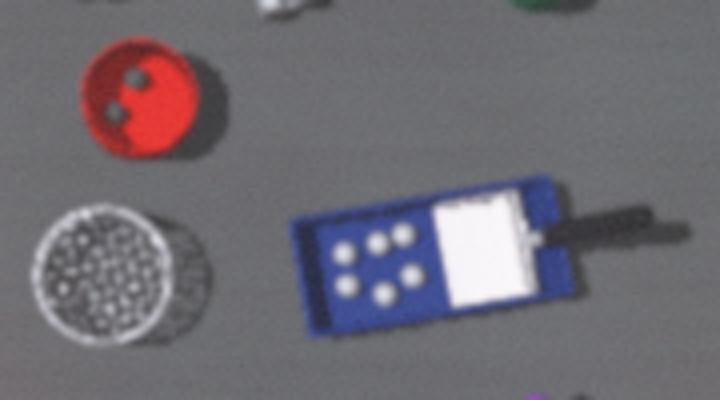

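View pics/crop_scene.png

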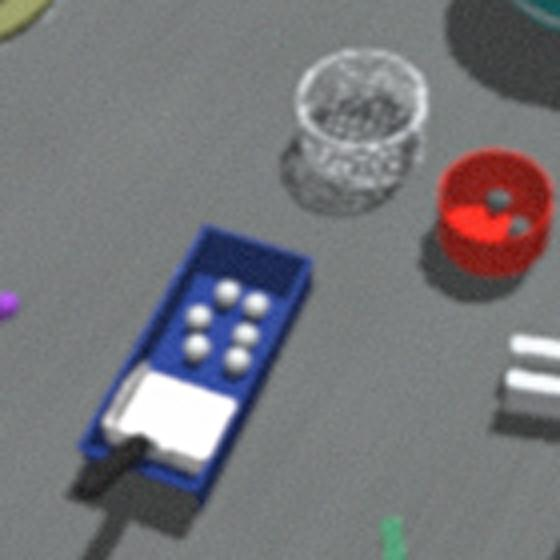

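The close crops confirm the choice. The aluminium scoop (crop 485,250) lies in the navy pan with its black handle to the right, at crop (545,237) to (650,213), and six balls lie left of it. The basket is the mesh ring at crop (104,275).

Run:
```python
from h import *
b=cam("top");a=cam("scene")
# bowl orientation
for n,d,(x0,y0,x1,y1) in(("top",b,(395,190,430,230)),("scene",a,(238,268,280,300))):
    im=d["image"][y0:y1,x0:x1];hsv=cv2.cvtColor(im,cv2.COLOR_RGB2HSV);m=((hsv[...,2]>190)&(hsv[...,1]<60)).astype(np.uint8)
    cs,_=cv2.findContours(m,cv2.RETR_EXTERNAL,cv2.CHAIN_APPROX_NONE);c=max(cs,key=len)[:,0]
    P=np.array([ray(d,u+x0,v+y0,.008)[:2]*1000 for u,v in c]).astype(np.float32);print(n,"bowl",cv2.minAreaRect(P))
# predicted handle
o=np.array([.493,-.311,.004]);ya=np.radians(98.5);ux=np.array([np.cos(ya),np.sin(ya),0])
for x,z in((-50,56),(-81,80),(-112,104)):
    X=o+ux*x/1000+np.array([0,0,z/1000]);print(np.round(X,3),proj(b,X),proj(a,X))
# dark handle pixels
for n,d,(x0,y0,x1,y1),z in(("top",b,(424,195,466,220),.084),("scene",a,(228,282,258,312),.084)):
    g=d["image"][y0:y1,x0:x1].max(2)
    m=(g<38).astype(np.uint8);k,l,s,c=cv2.connectedComponentsWithStats(m)
    for i in range(1,k):
        if s[i][4]>15:print(n,s[i]+np.array([x0,y0,0,0,0]),c[i]+[x0,y0],ray(d,*(c[i]+[x0,y0]),z)[:2])
    print(n,g.min(),np.percentile(g,[5,10,20,40]))
hsv=cv2.cvtColor(b["image"],cv2.COLOR_RGB2HSV)
sub=hsv[195:243,292:340];m=(sub[...,2]>150)&(sub[...,1]<50)
v,u=np.nonzero(m);(cx,cy),r=cv2.minEnclosingCircle(np.stack([u,v],1).astype(np.float32))
print("basket",cx+292,cy+195,r,ray(b,cx+292,cy+195,.06),r*(1.434-.06)/407)
print("oilcan",ray(b,425,144,.088),"spout",ray(b,441,127,.15),"brush",ray(b,303,131,.1),"tin",ray(b,325,174,.055),"vblock",ray(b,359,142,.04))
```

```text
top bowl ((494.30474853515625, -313.1700439453125), (87.67387390136719, 78.72994995117188), 9.138667106628418)
scene bowl ((485.82818603515625, -306.4136657714844), (92.47398376464844, 58.80003356933594), 8.945713996887207)
[ 0.5  -0.36  0.06] [428.24007005 208.76609772] [248.82175566 290.58982923]
[ 0.505 -0.391  0.084] [439.25677059 206.58174332] [242.75192253 295.709723  ]
[ 0.51  -0.422  0.108] [450.67430633 204.31791266] [236.26737319 301.17942918]
top 53 [ 61.  63.  72. 105.]
scene 29 [44. 50. 63. 79.]
basket 315.2747745513916 218.37387466430664 17.646244049072266 [0.47432019 0.0203047  0.06      ] 0.05957233248998843
oilcan [ 0.71630319 -0.3526455   0.088     ] spout [ 0.75570529 -0.39114931  0.15      ] brush [0.76673996 0.05621757 0.1       ] tin [ 0.62655972 -0.01503909  0.055     ] vblock [ 0.74019626 -0.13556113  0.04      ]
```

>>> {"fn": "step_arm", "kwargs": {
  "steps": [1, 46.6, -14.3, 0, 0, 1, 46.6, -14.3, 0, 0, 1, 46.6, -14.3, 0, 0, 1, 46.6, -14.3, 0, 0, 1, 46.6, -14.3, 0, 0, 1, 46.6, -14.3, 0, 0, 1, 46.6, -14.3, 0, 0, 1, 0, 0, 0, -9.6, 1, 0, 0, 0, -9.6, 1, 0, 0, 0, -9.6, 1, 0, 0, 0, -9.6, 1, 0, 0, 0, -9.6]
}}

```text
time_s: 1.8
tool_pos: [0.5052, -0.3918, 0.4047]
tool_rot: [-180.0, 0.0, 69.8]
force: [0.4, 0.1, -0.7]
grip_width: 0.0869
grasp_force: 0.0
```

>>> {"fn": "step_arm", "kwargs": {
  "steps": [1, 0, 0, 0, -9.6, 1, 0, 0, 0, -9.6, 1, 0, 0, 0, -9.6, 1, 0, 0, 0, 0, 1, 0, 0, 0, 0]
}}

```text
time_s: 2.42
tool_pos: [0.5052, -0.3919, 0.4047]
tool_rot: [-180.0, -0.0, 98.2]
force: [-0.7, -1.0, 0.4]
grip_width: 0.0868
grasp_force: 0.0
```

>>> {"fn": "step_arm", "kwargs": {
  "steps": [1, 0, 0, 35, 0, 1, 0, 0, 35, 0, 1, 0, 0, 35, 0, 1, 0, 0, 30, 0, 1, 0, 0, 17, 0, 1, 0, 0, 0, 0, 0.5, 0, 0, 0, 0, 0.3, 0, 0, 0, 0, 0.3, 0, 0, 0, 0],
  "grip_force": 6
}}

```text
time_s: 3.55
tool_pos: [0.5055, -0.392, 0.2537]
tool_rot: [179.9, 0.1, 98.3]
force: [-1.6, 0.2, -0.3]
grip_width: 0.0649
grasp_force: 0.0
```

Run:
```python
from h import *
b=cam("top");a=cam("scene")
A=cv2.resize(a["image"][220:330,200:320],None,fx=3.3,fy=3.3,interpolation=cv2.INTER_CUBIC)
B=cv2.resize(b["image"][150:260,350:470],None,fx=3.3,fy=3.3,interpolation=cv2.INTER_CUBIC)
save(np.hstack([A,B]),"g1.png")
```

```text
(no output)
```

View pics/g1.png

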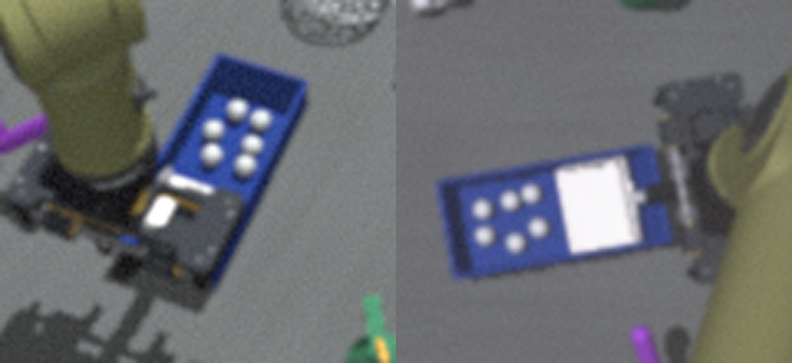

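The gripper body straddles the black handle, seen at picture (655,190), squarely in both views. The scoop and balls are undisturbed, so I close.

>>> {"fn": "step_arm", "kwargs": {
  "steps": [0.15, 0, 0, 0, 0, 0.15, 0, 0, 0, 0, 0.15, 0, 0, 0, 0, 0.15, 0, 0, 0, 0, 0.15, 0, 0, 0, 0, 0.15, 0, 0, 0, 0, 0.15, 0, 0, 0, 0],
  "grip_force": 20
}}

```text
time_s: 4.53
tool_pos: [0.5053, -0.3918, 0.2528]
tool_rot: [180.0, 0.0, 98.3]
force: [0.5, -0.2, -1.0]
grip_width: 0.0195
grasp_force: 20.0
```

>>> {"fn": "step_arm", "kwargs": {
  "steps": [0.1, 20, 0, 0, 0, 0.1, 20, 0, 0, 0, 0.1, 20, 0, 0, 0, 0.1, 20, 0, 0, 0, 0.1, 15, 0, 0, 0, 0.1, 4, 0, 0, 0, 0.1, 4, 0, 0, 0, 0.1, 0, 0, 0, 0]
}}

```text
time_s: 5.52
tool_pos: [0.4903, -0.2906, 0.253]
tool_rot: [180.0, 0.1, 98.3]
force: [1.0, -3.8, 1.5]
grip_width: 0.0191
grasp_force: 20.0
```

```bash
cat > v.py <<'E'
from h import *
import sys
b=cam("top");a=cam("scene")
n,u1,v1,u2,v2=sys.argv[1],*map(int,sys.argv[2:])
f=lambda d,u,v:cv2.resize(d["image"][v-50:v+50,u-55:u+55],None,fx=3.6,fy=3.6,interpolation=cv2.INTER_CUBIC)
save(np.hstack([f(a,u1,v1),f(b,u2,v2)]),n+".png")
o=env.get_obs();print(o["time_s"],o["force"],o["wrist_torque"])
E
python3 v.py g2 270 265 395 205
```

```text
5.625 [ 0.46709285 -4.32838908  1.73341293] [-0.9133969  -0.18206973  0.14015321]
```

View pics/g2.png

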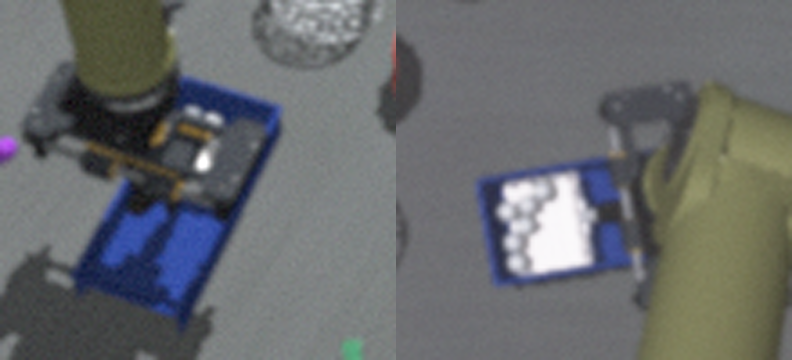

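All six balls are on the tray at the mouth, top half at picture (505–550,190–265), pressed against the far slope. Now I tip the nose up by lowering the handle behind the bowl's back edge.

>>> {"fn": "step_arm", "kwargs": {
  "steps": [0.1, 2, 0, 0, 0, 0.1, 0, 0, 1.5, 0, 0.1, -1, 0, 2, 0, 0.1, -1.4, 0, 2, 0, 0.1, -1.4, 0, 2, 0, 0.1, -1.4, 0, 2, 0, 0.1, -1, 0, 1, 0, 0.1, 0, 0, 0, 0],
  "grip_force": 12
}}

```text
time_s: 6.62
tool_pos: [0.4911, -0.2959, 0.2442]
tool_rot: [179.9, 0.2, 98.2]
force: [-2.4, -6.4, 11.0]
grip_width: 0.0194
grasp_force: 12.0
```

```bash
python3 v.py g3 270 265 395 205
```

```text
6.725 [-1.93424175 -6.33342028 10.42430595] [-1.32212741  0.35663931 -0.02916352]
```

View pics/g3.png

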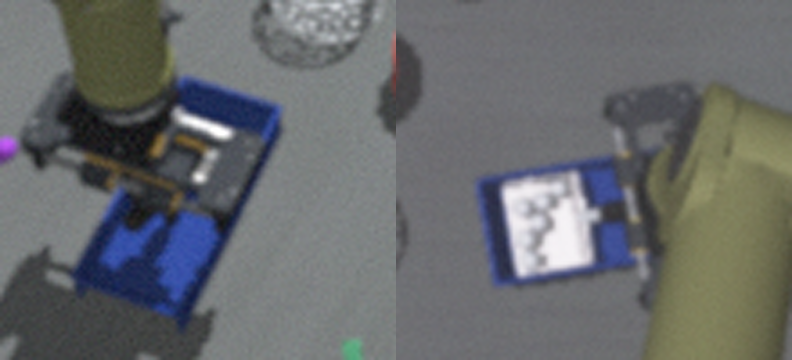

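The tray has tipped and the balls have rolled back into the bowl, at (520–550,190–265) in the top half. I tilt slightly more, clamp hard and lift.

>>> {"fn": "step_arm", "kwargs": {
  "steps": [0.1, -1.5, 0, 1.5, 0, 0.1, -1.5, 0, 1.5, 0, 0.1, 0, 0, 0, 0]
}}

```text
time_s: 7.1
tool_pos: [0.4916, -0.2989, 0.2409]
tool_rot: [179.9, 0.2, 98.2]
force: [-1.8, -7.2, 9.5]
grip_width: 0.0198
grasp_force: 12.0
```

>>> {"fn": "step_arm", "kwargs": {
  "steps": [0.05, 0, 0, 0, 0, 0.05, 0, 0, 0, 0, 0.05, 0, 0, 0, 0, 0.05, -1, 0, -3, 0, 0.05, 0, 0, -6, 0, 0.05, 0, 0, -10, 0, 0.05, 0, 0, -12, 0, 0.05, 0, 0, -15, 0, 0.05, 0, 0, -15, 0, 0.05, 0, 0, -8, 0, 0.05, 0, 0, 0, 0],
  "grip_force": 60
}}

```text
time_s: 8.48
tool_pos: [0.4917, -0.2981, 0.3092]
tool_rot: [179.9, 0.1, 98.3]
force: [1.2, -0.1, -2.9]
grip_width: 0.0188
grasp_force: 60.0
```

```bash
python3 v.py g4 275 250 395 205
```

```text
8.575 [ 0.02949349 -0.59909025 -3.62921927] [-0.27627904 -0.10903532  0.02009614]
```

View pics/g4.png

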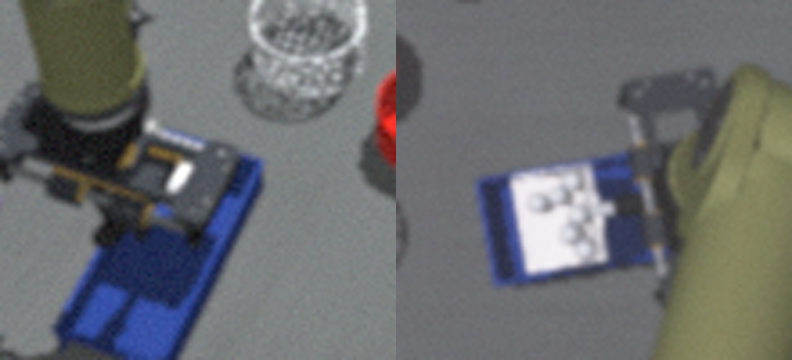

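All six balls sit at the back of the lifted bowl, at (540–590,190–250) in the top half, and the wrist load of 3.6 N matches the scoop plus six balls. I carry it gently to the basket.

>>> {"fn": "step_arm", "kwargs": {
  "steps": [0.05, 5, 0, -5, 0, 0.05, 10, 2, -10, 0, 0.05, 15, 3, -13, 0, 0.05, 20, 3, -13, 0, 0.05, 20, 3, -12, 0, 0.05, 20, 3, -10, 0, 0.05, 20, 3, -6, 0, 0.05, 20, 3, -2, 0, 0.05, 20, 3, 0, 0, 0.05, 20, 3, 0, 0, 0.05, 18, 2, 0, 0, 0.05, 14, 0, 0, 0]
}}

```text
time_s: 10.07
tool_pos: [0.4899, -0.0928, 0.3791]
tool_rot: [-180.0, -0.0, 98.4]
force: [0.1, -0.2, -2.9]
grip_width: 0.0189
grasp_force: 60.0
```

>>> {"fn": "step_arm", "kwargs": {
  "steps": [0.05, 9, 0, 0, 0, 0.05, 5, 0, 0, 0, 0.05, 1, 0, 0, 0, 0.05, 0, 0, 0, 0]
}}

```text
time_s: 10.58
tool_pos: [0.4878, -0.0798, 0.3792]
tool_rot: [-180.0, 0.0, 98.3]
force: [-0.7, -0.2, -3.5]
grip_width: 0.0188
grasp_force: 60.0
```

```bash
python3 v.py g5 310 210 325 210
```

```text
10.675 [-0.59350877 -0.06016187 -2.77209478] [-0.2388518  -0.1590884  -0.01618678]
```

View pics/g5.png

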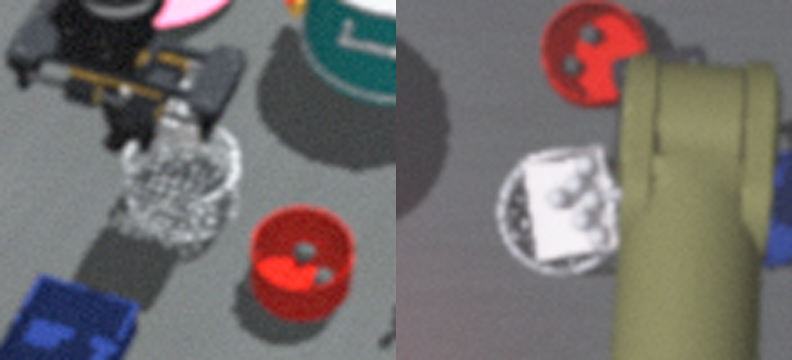

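The loaded scoop's mouth is over the basket, at top half (545–610,150–260), with the balls still in the bowl. I ease the grip so the scoop pivots nose-down in the fingers.

>>> {"fn": "step_arm", "kwargs": {
  "steps": [0.05, 0, 0, 0, 0, 0.05, 0, 0, 0, 0],
  "grip_force": 30
}}

```text
time_s: 10.92
tool_pos: [0.4878, -0.0794, 0.3792]
tool_rot: [-180.0, 0.0, 98.3]
force: [0.0, 0.5, -3.3]
grip_width: 0.0191
grasp_force: 30.0
```

>>> {"fn": "step_arm", "kwargs": {
  "steps": [0.05, 0, 0, 0, 0, 0.05, 0, 0, 0, 0],
  "grip_force": 18
}}

```text
time_s: 11.18
tool_pos: [0.4878, -0.0794, 0.3793]
tool_rot: [180.0, 0.0, 98.3]
force: [-0.5, -1.3, -3.0]
grip_width: 0.0195
grasp_force: 18.0
```

```bash
cat > s.py <<'E'
from h import *
b=cam("top");a=cam("scene");o=env.get_obs()
print(o["time_s"],np.round(o["force"],1),np.round(o["wrist_torque"],2),np.round(o["tool_pos"],4),o["grip_width"])
im=b["image"][180:250,295:350];h=cv2.cvtColor(im,cv2.COLOR_RGB2HSV);m=((h[...,2]>185)&(h[...,1]<60)).astype(np.uint8)
m=cv2.morphologyEx(m,cv2.MORPH_OPEN,np.ones((4,4)))
v,u=np.nonzero(m);print("tray px",len(u),(u.min()+295,u.max()+295,v.min()+180,v.max()+180) if len(u) else "")
E
python3 s.py
```

```text
11.275 [ 0.   0.9 -2. ] [-0.03 -0.12 -0.  ] [ 0.4878 -0.0794  0.3795] 0.01922464014782956
tray px 16 (np.int64(329), np.int64(332), np.int64(211), np.int64(214))
```

>>> {"fn": "step_arm", "kwargs": {
  "steps": [0.05, 0, 0, 0, 0, 0.05, 0, 0, 0, 0, 0.05, 0, 0, 0, 0],
  "grip_force": 14
}}

```text
time_s: 11.65
tool_pos: [0.4878, -0.0792, 0.3793]
tool_rot: [180.0, 0.0, 98.3]
force: [-0.1, 0.6, -1.2]
grip_width: 0.0195
grasp_force: 14.0
```

Run:
```python
from h import *
F=[];T=[]
for i in range(6):
    b=cam("top" if i%2 else "scene"); 
    if i%2==0:a=b
    o=env.get_obs();F.append(o["force"]);T.append(o["wrist_torque"])
print(o["time_s"],np.mean(F,0),np.mean(T,0))
np.save("pics/b.npy",b["image"]);np.save("pics/a.npy",a["image"])
# bench/pan search for stray balls: small bright blobs
for n,d in(("top",b),("scene",a)):
    h=cv2.cvtColor(d["image"],cv2.COLOR_RGB2HSV);m=((h[...,2]>150)&(h[...,1]<60)).astype(np.uint8)
    k,l,s,c=cv2.connectedComponentsWithStats(m)
    for i in range(1,k):
        X=ray(d,*c[i],.014)
        if 6<s[i][4]<900 and .3<X[0]<.6 and -.4<X[1]<.15: print(n,s[i],np.round(c[i]),np.round(X[:2],3))
```

```text
11.95 [-0.00416993  0.09945139 -1.49555263] [-0.04574985 -0.08619974 -0.00673283]
top [298 201  36  35 378] [317. 217.] [0.482 0.017]
top [313 205   4   4  13] [315. 207.] [0.519 0.023]
top [319 215   6   8  33] [321. 218.] [0.478 0.   ]
top [313 222   6   7  30] [316. 225.] [0.456 0.021]
scene [281 193  42  34 641] [303. 209.] [0.458 0.027]
scene [319 216   2   5   8] [320. 218.] [0.534 0.021]
```

The wrist load has dropped to 1.5 N, which is the scoop alone, and no bright blobs lie outside the basket. All six balls are out. I set the scoop back in the pan, dragging the lip backward as it comes down so it levels.

>>> {"fn": "step_arm", "kwargs": {
  "steps": [0.05, -8, 0, -10, 0, 0.05, -20, -3.5, 0, 0, 0.05, -25, -3.5, 0, 0, 0.05, -25, -3.5, 0, 0, 0.05, -25, -3.5, 0, 0, 0.05, -25, -3.5, 0, 0, 0.05, -25, -3.5, 0, 0, 0.05, -22, -3.5, 0, 0, 0.05, -13, -3, 5, 0, 0.05, -5, 0, 15, 0, 0.05, 0, 0, 20, 0, 0.05, 0, 0, 20, 0]
}}

```text
time_s: 13.45
tool_pos: [0.4886, -0.2732, 0.3276]
tool_rot: [-180.0, -0.1, 98.4]
force: [-0.3, -0.5, -2.0]
grip_width: 0.0196
grasp_force: 14.0
```

>>> {"fn": "step_arm", "kwargs": {
  "steps": [0.05, 0, 0, 5, 0, 0.05, 0, 0, 6, 0, 0.05, 0, 0, 0, 0]
}}

```text
time_s: 13.82
tool_pos: [0.4886, -0.274, 0.3182]
tool_rot: [-180.0, -0.0, 98.4]
force: [-0.5, -0.5, -0.9]
grip_width: 0.0195
grasp_force: 14.0
```

```bash
python3 s.py
```

```text
13.925 [ 0.1 -0.  -1.2] [-0.04 -0.09  0.01] [ 0.4888 -0.2742  0.3188] 0.019781236799832812
tray px 0
```

>>> {"fn": "step_arm", "kwargs": {
  "steps": [0.05, -4, 0, 4, 0, 0.05, -6, 0, 4, 0, 0.05, -7, 0, 4, 0, 0.05, -7, 0, 4, 0, 0.05, -7, 0, 4, 0, 0.05, -7, 0, 4, 0, 0.05, -7, 0, 4, 0],
  "grip_force": 7
}}

```text
time_s: 14.8
tool_pos: [0.4952, -0.3196, 0.2904]
tool_rot: [180.0, 0.1, 98.3]
force: [-0.6, -1.2, 1.7]
grip_width: 0.0199
grasp_force: 7.0
```

>>> {"fn": "step_arm", "kwargs": {
  "steps": [0.05, -7, 0, 4, 0, 0.05, -7, 0, 4, 0, 0.05, -7, 0, 4, 0, 0.05, -7, 0, 4, 0]
}}

```text
time_s: 15.3
tool_pos: [0.4992, -0.3466, 0.2737]
tool_rot: [-180.0, -0.0, 98.4]
force: [-0.4, 1.2, -0.4]
grip_width: 0.02
grasp_force: 7.0
```

```bash
cat > p.py <<'E'
from h import *
b=cam("top");a=cam("scene");o=env.get_obs()
print(o["time_s"],np.round(o["force"],1),np.round(o["wrist_torque"],2),np.round(o["tool_pos"],4),o["grip_width"])
for n,d,(x0,y0,x1,y1) in(("top",b,(360,185,450,245)),("scene",a,(225,230,305,315))):
    im=d["image"][y0:y1,x0:x1];h=cv2.cvtColor(im,cv2.COLOR_RGB2HSV);m=((h[...,2]>150)&(h[...,1]<60)).astype(np.uint8)
    cs,_=cv2.findContours(m,cv2.RETR_EXTERNAL,cv2.CHAIN_APPROX_NONE)
    for c in cs:
        if len(c)<20: continue
        P=np.array([ray(d,u+x0,v+y0,.008)[:2]*1000 for u,v in c[:,0]]).astype(np.float32);print(n,cv2.boundingRect(c)+np.array([x0,y0,0,0]),cv2.minAreaRect(P))
E
python3 p.py
```

```text
15.4 [ 0.5  0.5 -0.4] [ 0.06 -0.13 -0.04] [ 0.4989 -0.3473  0.2735] 0.019641520418343855
top [391 198  25  30] ((491.9705505371094, -286.9487609863281), (96.3696517944336, 75.060302734375), 8.561674118041992)
```

>>> {"fn": "step_arm", "kwargs": {
  "steps": [0.05, -7, 0, 3.5, 0, 0.05, -7, 0, 3.5, 0, 0.05, -7, 0, 3.5, 0, 0.05, -7, 0, 3.5, 0, 0.05, -6, 0, 3, 0, 0.05, -3, 0, 2, 0, 0.05, 0, 0, 0, 0]
}}

```text
time_s: 16.27
tool_pos: [0.5044, -0.3834, 0.2551]
tool_rot: [-180.0, 0.0, 98.3]
force: [0.0, -0.3, 0.5]
grip_width: 0.0195
grasp_force: 7.0
```

```bash
python3 p.py
```

```text
16.375 [ 0.1 -0.4 -0.5] [-0.07 -0.04  0.02] [ 0.5045 -0.3831  0.2555] 0.020025863365989827
top [397 198  27  29] ((494.9291076660156, -313.0672912597656), (94.54985046386719, 85.57178497314453), 9.154601097106934)
scene [254 279   8  11] ((489.9904479980469, -308.9595642089844), (15.312618255615234, 37.96629333496094), 9.946188926696777)
```

>>> {"fn": "step_arm", "kwargs": {
  "steps": [0.05, -1, 0, 1, 0, 0.05, -1, 0, 1, 0, 0.05, -1, 0, 1, 0, 0.05, 0, 0, 0, 0],
  "grip_force": 5
}}

```text
time_s: 16.88
tool_pos: [0.5049, -0.386, 0.2521]
tool_rot: [-180.0, -0.0, 98.3]
force: [-0.5, 0.7, -0.5]
grip_width: 0.0196
grasp_force: 5.0
```

```bash
python3 p.py
```

```text
16.975 [ 0.4  0.3 -0.7] [ 0.11 -0.1   0.02] [ 0.5049 -0.3859  0.2522] 0.020115940430398035
top [397 198  27  29] ((494.98541259765625, -313.4169921875), (94.54985046386719, 86.28019714355469), 9.154609680175781)
scene [254 281   8  10] ((492.3019714355469, -312.99847412109375), (15.31971263885498, 35.56707000732422), 10.3411865234375)
```

>>> {"fn": "step_arm", "kwargs": {
  "steps": [0.05, -1, 0, 1, 0, 0.05, -1, 0, 1, 0, 0.05, -1, 0, 1, 0, 0.05, -1, 0, 1, 0, 0.05, 0, 0, 0, 0]
}}

```text
time_s: 17.6
tool_pos: [0.5056, -0.3906, 0.2487]
tool_rot: [180.0, 0.1, 98.3]
force: [0.1, -1.3, 3.1]
grip_width: 0.0198
grasp_force: 5.0
```

```bash
python3 p.py
```

```text
17.7 [-0.2 -1.7  3.1] [-0.37 -0.14  0.02] [ 0.5056 -0.3905  0.2488] 0.02020869467153133
top [398 198  27  29] ((495.59222412109375, -315.7435302734375), (94.56217956542969, 88.32846069335938), 9.14821720123291)
scene [254 283   8   9] ((494.759765625, -318.0622253417969), (15.28626823425293, 31.097938537597656), 10.2971773147583)
scene [248 270  19  10] ((466.76849365234375, -282.47833251953125), (62.958351135253906, 16.98692512512207), 1.3595532178878784)
```

>>> {"fn": "step_arm", "kwargs": {
  "steps": [0.3, 0, 0, -1, 0, 0.6, 0, 0, 0, 0, 0.6, 0, 0, 0, 0, 0.6, 0, 0, 0, 0, 0.6, 0, 0, 0, 0, 0.6, 0, 0, -15, 0, 0.6, 0, 0, -30, 0, 0.6, 0, 0, -40, 0, 0.6, 0, 0, -40, 0, 0.6, 0, 0, -40, 0],
  "grip_force": 10
}}

```text
time_s: 18.95
tool_pos: [0.5054, -0.3897, 0.417]
tool_rot: [179.9, 0.1, 98.3]
force: [0.0, -0.9, -0.7]
grip_width: 0.0522
grasp_force: 0.0
```

```bash
python3 p.py; python3 m.py | grep -v bright
```

```text
19.05 [ 0.3  0.2 -0.3] [-0.03 -0.11 -0.02] [ 0.5065 -0.3901  0.4214] 0.05219858897248185
top [397 198  27  29] ((495.0804443359375, -313.53912353515625), (94.62509155273438, 85.89521789550781), 8.627067565917969)
scene [241 272  34  24] ((483.6733703613281, -304.66217041015625), (96.73190307617188, 61.88054275512695), 7.556838512420654)
top pan rim rect mm [ 486.2 -260.1] [101.6 227. ] 8.5
scene pan rim rect mm [ 490.8 -262.2] [110.4 231.4] 8.6
lid [  10   15   72   71 3687] ((566.7020263671875, 330.7701416015625), (218.76382446289062, 224.87269592285156), 30.670692443847656)
 dark [ 69  26  31  63 876] [260.15410959 198.97374429] [528.97254689 186.06705315 186.        ]
 dark [29 46 33  4 69] [215.43478261 187.60869565] [567.11415262 326.03961684 186.        ]
 dark [ 66  55  20  25 104] [248.15384615 207.11538462] [504.28571743 223.29295684 186.        ]
 dark [ 1 84  6 11 39] [173.23076923 228.51282051] [441.90533265 455.52136678 186.        ]
```

Run:
```python
from h import *
b=cam("top");a=cam("scene");np.savez("pics/fr1.npz",a=a["image"],b=b["image"])
for n,d,(x0,y0,x1,y1) in(("top",b,(190,175,245,200)),("scene",a,(350,125,390,165))):
    im=d["image"][y0:y1,x0:x1].max(2);print(n,im.min())
    for th in(75,95):
        k,l,s,c=cv2.connectedComponentsWithStats((im<th).astype(np.uint8))
        for i in range(1,k):
            if s[i][4]<20:continue
            v,u=np.nonzero(l==i);P=np.array([ray(d,p+x0,q+y0,.186)[:2]*1000 for p,q in zip(u,v)]).astype(np.float32)
            vx=cv2.fitLine(P,cv2.DIST_L2,0,.01,.01).ravel();t=(P-vx[2:])@vx[:2]
            mid=vx[2:]+vx[:2]*(t.min()+t.max())/2
            print(th,s[i],"mid",mid,"len",np.ptp(t),"ang",np.degrees(np.arctan2(vx[1],vx[0])),"mean",P.mean(0))
# lid rim in scene: bright ellipse at .158
h=cv2.cvtColor(a["image"],cv2.COLOR_RGB2HSV)[115:175,325:410]
m=((h[...,2]>140)&(h[...,1]<50)).astype(np.uint8)
cs,_=cv2.findContours(m,cv2.RETR_EXTERNAL,cv2.CHAIN_APPROX_NONE);c=max(cs,key=cv2.contourArea)[:,0]
P=np.array([ray(a,u+325,v+115,.158)[:2] for u,v in c]).astype(np.float32)*1000;print(cv2.fitEllipse(P))
```

```text
top 74
95 [ 9 11 34  4 82] mid [567.50385 325.88806] len 103.513626 ang -89.19036 mean [567.53186 323.90588]
scene 48
75 [23  0 17  8 64] mid [592.54736 413.50418] len 70.3755 ang 1.2696029 mean [598.92883 413.64563]
75 [12  6 11 16 32] mid [571.3637  321.03043] len 97.03789 ang -87.84323 mean [571.458   318.52484]
95 [22  0 18  9 73] mid [592.0572  411.82285] len 76.07476 ang 0.8501832 mean [597.9973  411.91095]
95 [12  5 12 17 47] mid [571.2903  324.69147] len 104.35562 ang -87.70695 mean [571.3555  323.06033]
95 [31 35  9  5 23] mid [683.81757 231.98738] len 36.5515 ang 59.408764 mean [684.3109  232.82188]
((571.4898071289062, 321.586669921875), (217.43504333496094, 219.97447204589844), 87.72796630859375)
```

>>> {"fn": "step_arm", "kwargs": {
  "steps": [0.6, 20, 4.7, 0, 0, 0.6, 47, 11.1, 0, 0, 0.6, 47, 11.1, 0, 0, 0.6, 47, 11.1, 0, 0, 0.6, 47, 11.1, 0, 0, 0.6, 47, 11.1, 0, 0, 0.6, 47, 11.1, 0, 0, 0.6, 47, 11.1, 0, 0, 0.6, 47, 11.1, 0, 0, 0.6, 47, 11.1, 0, 0, 0.6, 47, 11.1, 0, 0, 0.6, 47, 11.1, 0, 0]
}}

```text
time_s: 20.75
tool_pos: [0.5518, 0.1625, 0.4135]
tool_rot: [-179.9, 0.0, 98.4]
force: [-0.0, -0.5, -0.3]
grip_width: 0.052
grasp_force: 0.0
```

>>> {"fn": "step_arm", "kwargs": {
  "steps": [0.6, 47, 11.1, 0, 0, 0.6, 47, 11.1, 0, 0, 0.6, 35, 11.1, 0, 0, 0.6, 13, 5.5, 0, 0, 0.6, 0, 0, 0, 7, 0.6, 0, 0, 0, 0, 0.6, 0, 0, 0, 0]
}}

```text
time_s: 21.62
tool_pos: [0.5709, 0.3051, 0.4141]
tool_rot: [-180.0, 0.1, 91.4]
force: [0.4, 0.3, 0.2]
grip_width: 0.052
grasp_force: 0.0
```

Run:
```python
from h import *
b=cam("top");a=cam("scene");o=env.get_obs();print(o["time_s"],o["tool_pos"],o["tool_rot"],o["force"])
T=Ro.from_euler("xyz",o["tool_rot"],degrees=True).as_matrix()
print("to go tool mm",np.round(T.T@(np.array([.569,.326,.350])-o["tool_pos"])*1000,1))
f=lambda im,u,v:cv2.resize(im[v-35:v+35,u-50:u+50],None,fx=3.9,fy=3.9,interpolation=cv2.INTER_CUBIC)
save(np.vstack([np.hstack([f(a["image"],262,275),f(b["image"],410,212)]),np.hstack([f(a["image"],305,210),f(a["image"],367,140)])]),"g6.png")
```

```text
21.725 [0.57097338 0.30524521 0.41423491] [1.79996568e+02 3.18182069e-02 9.13495956e+01] [0.42779798 0.08087372 0.5766044 ]
to go tool mm [20.8 -1.5 64.2]
```

View pics/g6.png

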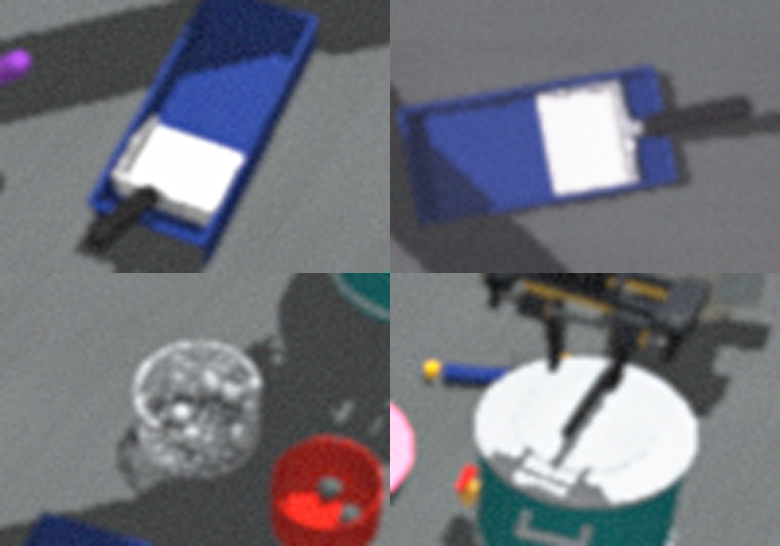

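The scoop lies flat in the empty pan (top row), the basket at (195,410) holds the balls with none outside, and the open fingers stand above the lid's handle bar, (560–620,380–460) in the lower-right part. Now the lid.

>>> {"fn": "step_arm", "kwargs": {
  "steps": [0.6, 11, -1.5, 0, 0, 0.6, 10, 0, 0, 0, 0.6, 0, 0, 20, 0, 0.6, 0, 0, 20, 0, 0.6, 0, 0, 15, 0, 0.6, 0, 0, 9, 0, 0.6, 0, 0, 0, 0, 0.05, 0, 0, 0, 0, 0.05, 0, 0, 0, 0, 0.05, 0, 0, 0, 0, 0.05, 0, 0, 0, 0, 0.05, 0, 0, 0, 0],
  "grip_force": 20
}}

```text
time_s: 23.22
tool_pos: [0.569, 0.3268, 0.3503]
tool_rot: [180.0, 0.0, 91.3]
force: [-0.1, 0.6, -0.4]
grip_width: 0.013
grasp_force: 20.0
```

>>> {"fn": "step_arm", "kwargs": {
  "steps": [0.05, 0, 0, 0, 0, 0.05, 0, 0, 0, 0]
}}

```text
time_s: 23.48
tool_pos: [0.569, 0.3268, 0.3503]
tool_rot: [180.0, 0.0, 91.3]
force: [0.4, 0.1, 0.5]
grip_width: 0.0132
grasp_force: 20.0
```

>>> {"fn": "step_arm", "kwargs": {
  "steps": [0.05, 0, 0, 0, 0, 0.05, 0, 0, 0, 0, 0.05, 0, 0, -0.5, 0, 0.05, 0, 0, -0.5, 0, 0.05, 0, 0, -0.5, 0, 0.05, 0, 0, -0.5, 0, 0.05, 0, 0, -0.5, 0, 0.05, 0, 0, -0.5, 0, 0.05, 0, 0, 0, 0],
  "grip_force": 55
}}

```text
time_s: 24.6
tool_pos: [0.5688, 0.3265, 0.3523]
tool_rot: [-179.9, 0.0, 91.3]
force: [-0.0, 0.2, -9.2]
grip_width: 0.0121
grasp_force: 55.0
```

>>> {"fn": "step_arm", "kwargs": {
  "steps": [0.05, 0, 0, -0.5, 0, 0.05, 0, 0, -0.5, 0, 0.05, 0, 0, -0.5, 0, 0.05, 0, 0, -0.5, 0, 0.05, 0, 0, 0, 0]
}}

```text
time_s: 25.22
tool_pos: [0.5687, 0.3264, 0.3538]
tool_rot: [-179.9, 0.1, 91.3]
force: [-0.1, -0.8, -19.7]
grip_width: 0.0125
grasp_force: 55.0
```

>>> {"fn": "step_arm", "kwargs": {
  "steps": [0.05, 0, 0, -0.5, 0, 0.05, 0, 0, -0.5, 0, 0.05, 0, 0, -0.5, 0, 0.05, 0, 0, -0.5, 0, 0.05, 0, 0, 0, 0]
}}

```text
time_s: 25.85
tool_pos: [0.5693, 0.3276, 0.3602]
tool_rot: [179.8, -0.1, 91.3]
force: [-1.8, -0.9, -1.2]
grip_width: 0.0127
grasp_force: 55.0
```

>>> {"fn": "step_arm", "kwargs": {
  "steps": [0.05, 0, 0, 0, 0, 0.05, 0, 0, 0, 0, 0.05, 0, 0, 0, 0]
}}

```text
time_s: 26.22
tool_pos: [0.5693, 0.3277, 0.3599]
tool_rot: [179.8, -0.1, 91.3]
force: [-2.2, -0.2, 5.6]
grip_width: 0.0126
grasp_force: 55.0
```

>>> {"fn": "step_arm", "kwargs": {
  "steps": [0.05, 0, 0, -1, 0, 0.05, 0, 0, -1, 0, 0.05, 0, 0, -1, 0, 0.05, 0, 0, -1, 0, 0.05, 0, 0, -1, 0, 0.05, 0, 0, -1, 0, 0.05, 0, 0, -1, 0, 0.05, 0, 0, -1, 0, 0.05, 0, 0, -1, 0, 0.05, 0, 0, -1, 0, 0.05, 0, 0, 0, 0]
}}

```text
time_s: 27.6
tool_pos: [0.5689, 0.3268, 0.3672]
tool_rot: [-180.0, 0.0, 91.3]
force: [0.4, 0.4, -4.3]
grip_width: 0.0129
grasp_force: 55.0
```

>>> {"fn": "step_arm", "kwargs": {
  "steps": [0.05, 0, 0, -1.5, 0, 0.05, 0, 0, -1.5, 0, 0.05, 0, 0, -1.5, 0, 0.05, 0, 0, -1.5, 0, 0.05, 0, 0, -1.5, 0, 0.05, 0, 0, -1.5, 0, 0.05, 0, 0, -1.5, 0, 0.05, 0, 0, -1.5, 0, 0.05, 0, 0, -1, 0, 0.05, 0, 0, 0, 0, 0.05, 0, 0, 0, 0]
}}

```text
time_s: 28.98
tool_pos: [0.5689, 0.3268, 0.3801]
tool_rot: [-180.0, 0.0, 91.3]
force: [-0.2, -0.3, -3.7]
grip_width: 0.0127
grasp_force: 55.0
```

Run:
```python
from h import *
for i in range(4):
    d=cam("top" if i%2==0 else "scene");o=env.get_obs();print(o["time_s"],np.round(o["tool_pos"],4),np.round(o["tool_rot"],2),np.round(o["force"],1),np.round(o["wrist_torque"],2),o["grip_width"])
    if i%2:a=d
    else:b=d
# lid edge from scene: bright region & teal rim gap at the near side
h=cv2.cvtColor(a["image"],cv2.COLOR_RGB2HSV)[100:195,325:410]
m=((h[...,2]>140)&(h[...,1]<50)).astype(np.uint8)
cs,_=cv2.findContours(m,cv2.RETR_EXTERNAL,cv2.CHAIN_APPROX_NONE);c=max(cs,key=cv2.contourArea)[:,0]
for z in(.158,.188):
    P=np.array([ray(a,u+325,v+100,z)[:2] for u,v in c]).astype(np.float32)*1000;print(z,cv2.boundingRect(c),cv2.fitEllipse(P))
print("lid centre px if z .158",proj(a,[.569,.326,.158]),".188",proj(a,[.569,.326,.188]))
```

```text
29.025 [0.5689 0.3268 0.3801] [-1.7999e+02  1.0000e-02  9.1330e+01] [-0.3  0.3 -4.4] [-0.02 -0.08  0.05] 0.012300904952775402
29.075 [0.5689 0.3268 0.3801] [-1.7999e+02  1.0000e-02  9.1330e+01] [ 0.3 -0.2 -4.2] [-0.08 -0.1   0.05] 0.012466508419991543
29.125 [0.5689 0.3268 0.3801] [-1.7999e+02  1.0000e-02  9.1330e+01] [-0.1 -0.6 -4.3] [ 0.   -0.06 -0.  ] 0.01243078740690759
29.175 [0.5689 0.3268 0.3801] [-1.7999e+02  1.0000e-02  9.1330e+01] [-0.4  1.  -4.3] [-0.04 -0.12  0.03] 0.012534605694250654
0.158 (42, 26, 31, 31) ((616.2075805664062, 367.4320373535156), (109.28726196289062, 177.3552703857422), 15.154651641845703)
0.188 (42, 26, 31, 31) ((626.8912963867188, 332.9715881347656), (105.86225891113281, 171.79713439941406), 15.154646873474121)
lid centre px if z .158 [366.5523615  143.16287623] .188 [367.28421385 137.03792394]
```

Run:
```python
from h import *
a=cam("scene");o=np.load("pics/fr1.npz")["a"]
for u in(350,356,376,384):
    f=lambda im:im[130:200,u].astype(int)
    for n,im in(("before",o),("now",a["image"])):
        c=f(im); teal=(c[:,1]-c[:,0]>25)  # lid white -> teal transition
        print(u,n,"first teal row",130+int(np.argmax(teal)),end=" | ")
    print()
# predicted near edge rows of flange underside
for z in(.15,.18): print(z,[np.round(proj(a,[.569+.107*np.cos(t),.326+.107*np.sin(t),z]),1) for t in np.radians([-90,-60,-30])])
```

```text
350 before first teal row 161 | 350 now first teal row 156 | 
356 before first teal row 164 | 356 now first teal row 157 | 
376 before first teal row 165 | 376 now first teal row 159 | 
384 before first teal row 163 | 384 now first teal row 157 | 
0.15 [array([354.2, 161.6]), array([369.1, 164.2]), array([383.3, 161.3])]
0.18 [array([354.7, 155.6]), array([369.9, 158.1]), array([384.4, 155.2])]
```

The lid's near edge rose about 6 px all round, as predicted for 30 mm and level. The load of 4.3 N is the lid's own weight. I hand in.

```bash
python3 -c "
from cell import env
print(env.sign_off())"
```

```text
the job is handed in; nothing more can be done
None
```

The job is handed in at about 29 s: all six balls appear to be in the wire basket, the scoop lies level in the pan, and the lid is held level about 30 mm above the tank rim.

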